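Load the centrifuge balance cartridges heavy end down

ROBOT

A 6-joint arm with a two-finger parallel gripper is mounted at the origin on the work surface. World frame = base frame: x ahead of the robot, y to its left, z up, the work surface at z = 0. Lengths are in mm, angles in rad, forces in N, time in s.
With the tool pointing down it reaches from about 325 to 875 mm from the base axis. Payload 4.4 kg.
Tool frame: the origin (TCP) lies where the fingers leave the gripper's body, on its centre line; the fingertips stand 73 mm ahead of it and the grasp point (between the pads) lies 54 mm ahead of it; z points along the fingers, y is the line along which they close (so a half turn about z gives the same grasp; the last joint's range is limited). The gripper opens to 85 mm and grips with 20 to 120 N. Pads are 22 mm wide; open, the fingers measure 114 mm over their backs; the gripper's body (76 mm by 85 mm) begins 54 mm behind the grasp point. The pads swing forward as they close: fully open they stand 13 mm farther back than shut.
Start: joints at [1.004, 0.207, 1.542, -0, 1.393, -0.15], TCP at [232.265, 526.005, 303.882] pointing down, gripper open.
Joint ranges: [-2.73, 2.73], [-0.86, 2.22], [0.23, 2.46], [-1.11, 4.25], [0.08, 2.63], [-2.82, 2.82]. Speed limits (rad/s): [2.79, 2.79, 3.14, 3.14, 3.14, 3.14].

INTERFACE

Orientations are given as a 3x3 rotation matrix whose columns are the frame's x, y, z axes.
In Python, from plant import ctrl, grab_frame, camera_params gives the robot as it stands (ctrl), with the cameras as plain functions. Calls block until the motion is done:
- ctrl.move_ptp(position, orientation): joint-space move of the TCP to a pose.
- ctrl.move_l(position, rot=None, vel=150, threshold=None): straight line of the TCP; rot=None keeps the orientation; vel is the mean speed in mm/s. With threshold (N) it stops when the force on the tool has changed by that much, and returns True; else False.
- ctrl.set_joints(angles): joint-space move.
- ctrl.gripper_to(opening, force=None): finger opening in mm; force is the grip in N (None keeps the last); returns when the fingers have stopped.
- ctrl.hold(seconds).
- ctrl.solve_ik(position, orientation): joint angles nearest the present ones, or None.
- ctrl.read_state(): the state.
- grab_frame(name): name is "side" or "top"; returns the picture (420x560x3 uint8, red, green, blue); there is no depth.
- camera_params(name): a dict with "mtx" (3x3 intrinsics, pixels), "k1" (the pictures are not rectified: a ray, as slopes to the right and down, at radius r is drawn at 1 + k1 r^2 times it, then the intrinsics apply), "R" (3x3) and "t" (3): a world point X has camera coordinates R X + t. Camera axes: x right, y down, z forward; pixel columns grow to the right and rows downward; lengths in mm; the calibration is good to about 2 mm. A picture is of the moment at which its call begins. camera_params takes no time and is no camera call.
A pose or a line that the arm cannot do raises ctrl.MotionError and nothing moves.
- ctrl.finish_job(): hands the job in; it is judged then, once.
The state is a dict: "t": time; "q": joint angles; "qvel": joint speeds; "tau": joint torques, N m; "eef_pos": TCP position; "eef_rot": TCP orientation; "force": force on the tool from outside, world axes, zero at the start; "wrist_torque": the same for the moment, N m; "grip_width": finger opening in mm; "grasp_force": force on a finger pad.
Only numpy, scipy, OpenCV 4.12 (cv2) and the standard library are available. Lean on these libraries where they do the work, as an engineer would, in place of code of your own. Each camera call takes 0.05 s, during which the arm holds its last target. There are 200 camera calls.

TASK

Stand the two grey balance cartridges in the two swing buckets, one in each, heavy end down, and let go, so that both buckets hang plumb. The ends look alike: feel for the heavy end of each by lifting it before you load it, because a bucket loaded the wrong way up tips over, and neither may ever do so. Leave everything else on the bench where it is.

Things in the scene. Friction and masses are not known exactly. Their poses are not given: they have to be found in the camera images.
- cartridge_1: Balance cartridge: closed grey plastic bar 160 x 44 x 44 mm, both ends alike to the eye (dark band 14 mm from each end). A steel slug is hidden in one end, which one varies from start to start: 0.49 to 0.67 kg, centre of mass 20 to 28 mm from the middle towards the heavy end. Origin at its middle; x along its length (telling nothing of the heavy end), z up as it lies, level.
- cartridge_2: Balance cartridge: closed grey plastic bar 160 x 44 x 44 mm, both ends alike to the eye (dark band 14 mm from each end). A steel slug is hidden in one end, which one varies from start to start: 0.49 to 0.67 kg, centre of mass 20 to 28 mm from the middle towards the heavy end. Origin at its middle; x along its length (telling nothing of the heavy end), z up as it lies, level.
- rest_1: Fixed low black rest on which cartridge_1 lies lengthwise, its axis 67 mm above the bench. Foot 130 x 70 x 8 mm and two uprights 12 mm thick and 34 mm wide (narrower than the bar, so fingers pass beside them), 45 mm either side of the middle, tops 45 mm above the bench. Origin: centre of the underside; x along the cartridge.
- rest_2: Fixed low black rest on which cartridge_2 lies lengthwise, its axis 67 mm above the bench. Foot 130 x 70 x 8 mm and two uprights 12 mm thick and 34 mm wide (narrower than the bar, so fingers pass beside them), 45 mm either side of the middle, tops 45 mm above the bench. Origin: centre of the underside; x along the cartridge.
- stand: Fixed white stand in which the two buckets hang, 130 mm apart along its y. Foot 120 x 300 x 12 mm; three posts 30 x 12 mm, 128 mm tall, 65 mm either side of each bucket's centre, their tops below the bucket rims. Origin: centre of the underside. Either cartridge may go in either bucket.
- bucket_a_in (a point): Inner floor centre of the left (stand's +y) bucket: open square steel bucket, 49 x 49 mm inside, 4 mm walls, mouth flared at 45 degrees to about 70 mm at the rim, 100 mm above this floor. Floor 44 mm above the bench, hinge 78 mm above the floor. z up out of the mouth, y along the hinge, x across. A cartridge in it heavy end down hangs plumb; heavy end up tips it over.
- bucket_a (a joint): Swing of the left bucket about its hinge, rad: 0 is plumb, stops at -0.9 and 0.9; it swings freely, lightly damped.
- bucket_b_in (a point): Inner floor centre of the right (stand's -y) bucket: open square steel bucket, 49 x 49 mm inside, 4 mm walls, mouth flared at 45 degrees to about 70 mm at the rim, 100 mm above this floor. Floor 44 mm above the bench, hinge 78 mm above the floor. z up out of the mouth, y along the hinge, x across. A cartridge in it heavy end down hangs plumb; heavy end up tips it over.
- bucket_b (a joint): Swing of the right bucket about its hinge, rad: 0 is plumb, stops at -0.9 and 0.9; it swings freely, lightly damped.
- stain_bottle: Bystander: small amber glass bottle, 48 mm across, 110 mm tall; origin at the centre of its underside. Not to be disturbed.
- fixative_jar: Bystander: white jar, 64 mm across, 70 mm tall; origin at the centre of its underside. Not to be disturbed.
- slide_box: Bystander: blue box 85 x 100 mm, 35 mm tall; origin at the centre of its underside. Not to be disturbed.
- coverslip_box: Bystander: cardboard box 60 x 80 mm, 30 mm tall; origin at the centre of its underside. Not to be disturbed.
- beaker: Bystander: glass beaker, 70 mm across, 80 mm tall; origin at the centre of its underside. Not to be disturbed.

How it is judged (in metres and radians):
At the end, for the whole second after the job is handed in: One cartridge stands in each bucket (middle 68 to 92 mm above the inner floor, within 15 mm of the bucket's centre line, within 0.15 rad of its axis); both buckets hang within 0.22 rad of plumb, which needs the heavy ends down; the cartridges are at rest (below 0.05 m/s) ((((z of cartridge_1 in the frame of bucket_a_in between 0.068 and 0.092 m and x of cartridge_1 in the frame of bucket_a_in between -0.015 and 0.015 m and y of cartridge_1 in the frame of bucket_a_in between -0.015 and 0.015 m and angle between the x axis of cartridge_1 and the z axis of bucket_a_in, either way round below 0.15 rad) and (z of cartridge_2 in the frame of bucket_b_in between 0.068 and 0.092 m and x of cartridge_2 in the frame of bucket_b_in between -0.015 and 0.015 m and y of cartridge_2 in the frame of bucket_b_in between -0.015 and 0.015 m and angle between the x axis of cartridge_2 and the z axis of bucket_b_in, either way round below 0.15 rad)) or ((z of cartridge_2 in the frame of bucket_a_in between 0.068 and 0.092 m and x of cartridge_2 in the frame of bucket_a_in between -0.015 and 0.015 m and y of cartridge_2 in the frame of bucket_a_in between -0.015 and 0.015 m and angle between the x axis of cartridge_2 and the z axis of bucket_a_in, either way round below 0.15 rad) and (z of cartridge_1 in the frame of bucket_b_in between 0.068 and 0.092 m and x of cartridge_1 in the frame of bucket_b_in between -0.015 and 0.015 m and y of cartridge_1 in the frame of bucket_b_in between -0.015 and 0.015 m and angle between the x axis of cartridge_1 and the z axis of bucket_b_in, either way round below 0.15 rad))) and value of joint bucket_a between -0.22 and 0.22 rad and value of joint bucket_b between -0.22 and 0.22 rad and linear speed of each of cartridge_1, cartridge_2 below 0.05 m/s); the robot touches nothing.
It fails at once if the left bucket is tipped over (more than 0.5 rad from plumb) (value of joint bucket_a above 0.5 rad or value of joint bucket_a below -0.5 rad).
It fails at once if the right bucket is tipped over (more than 0.5 rad from plumb) (value of joint bucket_b above 0.5 rad or value of joint bucket_b below -0.5 rad).
It fails at once if a bystander is moved more than 30 mm (distance of any of stain_bottle, fixative_jar, slide_box, coverslip_box, beaker from where it was at the start of the episode above 0.03 m).
It also fails if it takes over 72 s, if anything falls off the work surface, if the arm or the gripper's body presses on something with over 40 N, if the wrist force passes 120 N, or if a joint passes its speed limit or range.

## Working session

There is one attempt and no reset: what is moved stays moved. The work goes in short steps, each a Python script; the robot and the scene stay as the last script left them, time stands still between calls to the robot, and variables do not carry over. Pictures are saved under pics/ and viewed, at most 10 in all, crops included, and the job is handed in when it is done.

```bash
mkdir -p pics; ls
python3 - <<'E'
from plant import ctrl, grab_frame, camera_params
import cv2,numpy as np
for n in("side","top"):
    f=grab_frame(n); cv2.imwrite(f"pics/{n}0.png",f[:,:,::-1]); p=camera_params(n)
    print(n,{k:np.round(v,4).tolist() for k,v in p.items()}, (-np.array(p['R']).T@p['t']).round())
s=ctrl.read_state(); print(s)
E
```

```text
pics
plant.py
side {'mtx': [[432.0997, 0.0, 277.8046], [0.0, 432.0997, 204.8099], [0.0, 0.0, 1.0]], 'k1': -0.1092, 'R': [[0.9676, -0.2519, -0.0196], [-0.1876, -0.6642, -0.7236], [0.1692, 0.7038, -0.6899]], 't': [-542.9713, 237.5824, 948.5768]} [ 409. -647.  816.]
top {'mtx': [[473.1387, 0.0, 281.9905], [0.0, 473.1387, 221.1959], [0.0, 0.0, 1.0]], 'k1': 0.004, 'R': [[0.0287, -0.9995, 0.0127], [-0.9889, -0.0302, -0.1457], [0.146, -0.0083, -0.9893]], 't': [46.5254, 590.5658, 1355.0978]} [ 385.   76. 1426.]
{'t': 0.1, 'q': array([ 1.00454742e+00,  2.07371655e-01,  1.54284144e+00, -2.69188014e-05,
        1.39349622e+00, -1.50535558e-01]), 'qvel': array([ 0.00054295, -0.00215129, -0.0034005 , -0.00163104,  0.00013151,
       -0.00057942]), 'tau': array([ 2.89676882e-05, -3.84085965e+01, -2.92549807e+01, -2.70035589e-04,
        4.78584843e-03, -1.48237092e-05]), 'eef_pos': array([231.94883476, 525.54574485, 302.80638298]), 'eef_rot': array([[-9.14830237e-01,  4.03837093e-01, -1.11316533e-03],
       [ 4.03838522e-01,  9.14828512e-01, -1.80050716e-03],
       [ 2.91243804e-04, -2.09669744e-03, -9.99997760e-01]]), 'force': array([0.82931145, 0.10834941, 0.63600439]), 'wrist_torque': array([ 0.02955997, -0.00179212,  0.01387033]), 'grasp_force': 0.0, 'grip_width': 85.29598247555602}
```

View pics/side0.png

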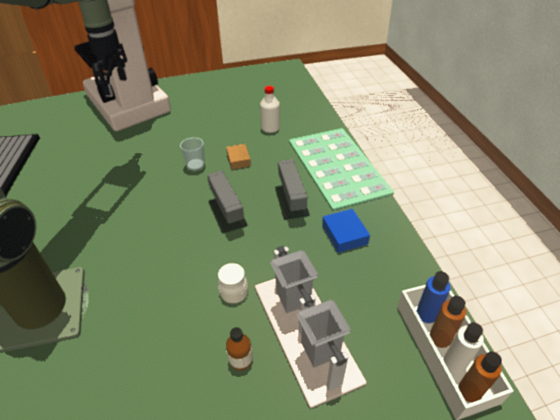

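View pics/top0.png

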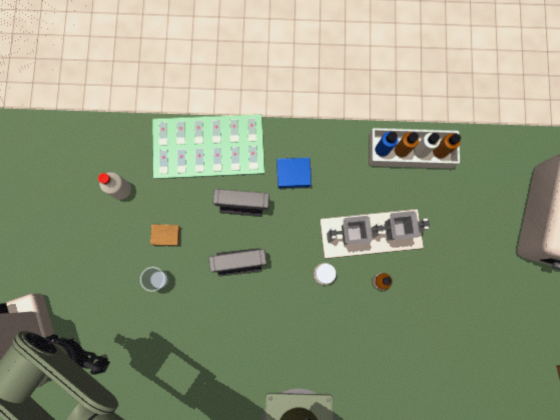

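The side view shows cartridges at about (293,185) and (226,198), and buckets at (294,270) and (322,320). In the top view the cartridges are at (242,200) and (238,262), and the buckets at (358,231) and (403,226). Next I enlarge the crops to pick a mask.

Run:
```python
import cv2,numpy as np
s=cv2.imread('pics/side0.png');t=cv2.imread('pics/top0.png')
R=lambda im,x,y,w,h,k:cv2.resize(im[y:y+h,x:x+w],(w*k,h*k),interpolation=cv2.INTER_NEAREST)
a=R(t,200,180,80,100,5);b=R(s,200,150,80,100,5)[:, :]; b=R(s,200,150,112,84,3) ; 
c=np.zeros((500,800,3),np.uint8); c[:,:400]=a; c[:252,400:736]=b
d=R(s,250,235,110,80,3); c[255:495,400:730]=d
cv2.imwrite('pics/crop1.png',c)
e=R(t,315,200,125,65,6); cv2.imwrite('pics/crop2.png',e)
for (x,y) in [(242,200),(238,262),(227,197),(240,271),(242,210)]: print(x,y,t[y,x])
for (x,y) in [(358,233),(345,233),(390,225)]: print(x,y,t[y,x])
```

```text
242 200 [146 150 157]
238 262 [149 154 162]
227 197 [147 152 160]
240 271 [37 33 36]
242 210 [26 22 25]
358 233 [184 186 194]
345 233 [133 135 139]
390 225 [86 89 90]
```

View pics/crop1.png

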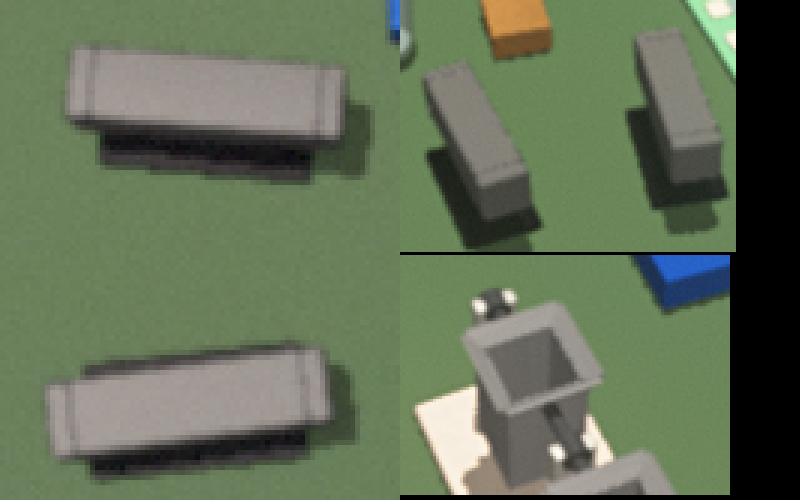

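View pics/crop2.png

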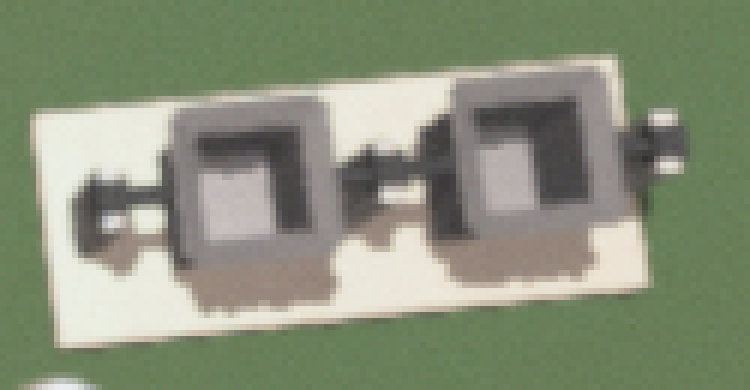

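The crops show clear top faces and rims. In the top view the rim centres are about (358,230) and (405,225), and in the side view A is at about (293,269). Now I measure by masks and triangulate.

```bash
cat > h.py <<'E'
import cv2,numpy as np
from plant import ctrl, grab_frame, camera_params
P={n:camera_params(n) for n in("side","top")}
def ray(n,uv):
    p=P[n];K=np.array(p['mtx']);R=np.array(p['R'])
    d=np.array([(uv[0]-K[0,2])/K[0,0],(uv[1]-K[1,2])/K[1,1]]);s=d.copy()
    for _ in range(20): s=d/(1+p['k1']*(s@s))
    return -R.T@np.array(p['t']),R.T@np.array([*s,1.])
def plane(n,uv,z):
    c,d=ray(n,uv);return c+d*(z-c[2])/d[2]
def tri(a,b):
    c1,d1=ray("top",a);c2,d2=ray("side",b)
    k=np.linalg.lstsq(np.c_[d1,-d2],c2-c1,rcond=None)[0]
    p,q=c1+k[0]*d1,c2+k[1]*d2
    return (p+q)/2,np.linalg.norm(p-q)
def comp(n,im,seed,lo,hi,win=45):
    """largest low-saturation blob with value in lo..hi near seed -> contour"""
    h=cv2.cvtColor(im,cv2.COLOR_RGB2HSV)
    m=((h[...,1]<45)&(h[...,2]>=lo)&(h[...,2]<=hi)).astype(np.uint8)
    w=np.zeros_like(m);x,y=seed;w[y-win:y+win,x-win:x+win]=1
    c,_=cv2.findContours(m*w,cv2.RETR_EXTERNAL,cv2.CHAIN_APPROX_NONE)
    return max(c,key=cv2.contourArea)
E
python3 - <<'E'
from h import *
t=cv2.imread('pics/top0.png')[:,:,::-1].copy();s=cv2.imread('pics/side0.png')[:,:,::-1].copy()
hs=cv2.cvtColor(s,cv2.COLOR_RGB2HSV)
print([hs[y,x].tolist() for x,y in[(225,191),(292,178),(232,213),(297,197),(270,270),(322,315),(290,300)]])
ht=cv2.cvtColor(t,cv2.COLOR_RGB2HSV);print([ht[y,x].tolist() for x,y in[(242,200),(358,218),(346,230),(404,214),(418,226),(325,240)]])
sp=[(224.7,191.2),(292.1,178.75)]
for seed,sd in(((238,260),sp[0]),((242,198),sp[1])):
    c=comp("top",t,seed,125,185,35);r=cv2.minAreaRect(c);b=cv2.boxPoints(r);W=np.array([plane("top",u,89)[:2] for u in b])
    print(r,"tri",tri(r[0],sd),"box",W.round(1).tolist(),"ctr",W.mean(0),[np.linalg.norm(W[i]-W[i-1]).round(1) for i in range(4)])
for sd in((358,230),(404,226)):
    c=comp("top",t,sd,105,150,22);r=cv2.minAreaRect(c);W=np.array([plane("top",u,144)[:2] for u in cv2.boxPoints(r)]);print("bk",r,W.mean(0),[np.linalg.norm(W[i]-W[i-1]).round(1) for i in range(4)])
print("A tri",tri((357.7,230.3),(293.4,269)))
f=comp("top",t,(371,233),190,255,55);r=cv2.minAreaRect(f);W=np.array([plane("top",u,12)[:2] for u in cv2.boxPoints(r)]);print("foot",W.round(1).tolist(),W.mean(0),[np.linalg.norm(W[i]-W[i-1]).round(1) for i in range(4)])
cr=s[245:375,265:365];cv2.imwrite('pics/crop3.png',cv2.resize(cr,None,fx=5,fy=4.6,interpolation=cv2.INTER_NEAREST)[:,:,::-1])
E
```

```text
[[23, 25, 132], [26, 30, 134], [39, 34, 74], [30, 16, 130], [47, 81, 141], [15, 24, 106], [16, 26, 106]]
[[11, 18, 157], [8, 14, 145], [176, 15, 134], [7, 16, 143], [5, 13, 117], [39, 11, 236]]
((236.63848876953125, 259.8908996582031), (14.714807510375977, 56.08721160888672), 83.36748504638672) tri (array([469.98795395, 189.73756937,  80.13364323]), np.float64(2.8244091887051455)) box [[477.1, 270.3], [500.1, 114.0], [459.0, 107.8], [436.2, 263.4]] ctr [468.08945979 188.87417979] [np.float64(41.4), np.float64(158.0), np.float64(41.6), np.float64(157.3)]
((240.2941131591797, 197.67645263671875), (54.684600830078125, 13.575279235839844), 4.39870548248291) tri (array([649.06714522, 186.51773415,  82.9157184 ]), np.float64(2.1810604057825462)) box [[630.7, 265.1], [670.3, 264.1], [663.0, 106.8], [623.3, 108.5]] ctr [646.81315148 186.11934294] [np.float64(156.8), np.float64(39.7), np.float64(157.5), np.float64(39.7)]
bk ((360.7919616699219, 231.15438842773438), (30.354501724243164, 34.872920989990234), 79.99201965332031) [ 553.27587003 -151.49341717] [np.float64(83.2), np.float64(96.5), np.float64(83.5), np.float64(95.6)]
bk ((402.5431213378906, 228.60406494140625), (32.63114929199219, 36.05100631713867), 85.91438293457031) [ 563.82591114 -266.0590161 ] [np.float64(89.9), np.float64(99.9), np.float64(90.1), np.float64(98.9)]
A tri (array([ 556.86914203, -143.559595  ,  141.56562683]), np.float64(2.7318451814891))
foot [[604.4, -51.3], [643.9, -351.0], [525.8, -361.1], [487.3, -64.9]] [ 565.34415725 -207.05873748] [np.float64(117.8), np.float64(302.3), np.float64(118.6), np.float64(298.7)]
```

View pics/crop3.png

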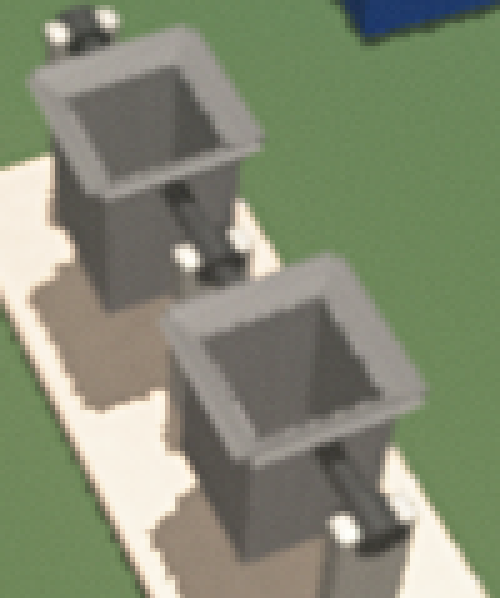

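Side view: B's rim corners average to about (323.7,322.7), and A's to about (294.7,268.5). The foot fix and the triangulation of A agree. I check heights and residuals with masks in the side view.

Run:
```python
from h import *
s=cv2.imread('pics/side0.png')[:,:,::-1].copy()
def proj(n,X):
    p=P[n];K=np.array(p['mtx']);c=np.array(p['R'])@X+p['t'];a=c[:2]/c[2];a=a*(1+p['k1']*a@a);return K[:2,:2]@a+K[:2,2]
print("A",tri((357.2,229.8),(294.25,268)),"B",tri((404.3,224.9),(323.25,322.2)))
for c in(((468.1,188.9),(0.99,-.145)),((646.8,186.1),(1,.045))):
    for z in(89,): print("expect side",[proj("side",np.array([c[0][0],c[0][1],zz])).round(1).tolist() for zz in(80,89)])
for seed,tp in(((225,191),(236.64,259.89)),((292,179),(240.29,197.68))):
  for lo in(105,115,122):
    c=comp("side",s,seed,lo,200,32);r=cv2.minAreaRect(c);print(lo,r,cv2.approxPolyDP(c,3,True)[:,0].tolist(),tri(tp,r[0]))
```

```text
A (array([ 558.56424779, -142.12536723,  142.21890074]), np.float64(3.612340441462769)) B (array([ 575.36666048, -271.81638117,  141.4252307 ]), np.float64(1.9678512954143645))
expect side [[223.5, 191.7], [223.1, 189.1]]
expect side [[290.9, 179.9], [290.9, 177.3]]
105 ((224.80001831054688, 190.60000610351562), (43.826927185058594, 16.099689483642578), 63.43495178222656) [[209, 174], [226, 210], [241, 207], [222, 171]] (array([470.14958685, 189.54918912,  82.23707775]), np.float64(3.403154189738422))
115 ((224.62364196777344, 190.43495178222656), (43.640445709228516, 15.788805961608887), 62.241458892822266) [[209, 174], [226, 210], [240, 207], [222, 171]] (array([469.93047185, 189.4918394 ,  82.95569821]), np.float64(3.05491426604588))
122 ((224.59634399414062, 190.1789093017578), (43.27854537963867, 15.374380111694336), 61.69924545288086) [[209, 174], [226, 209], [239, 207], [223, 173]] (array([469.90867273, 189.41122675,  83.8977111 ]), np.float64(3.1284262186808878))
105 ((292.0261535644531, 178.9907684326172), (42.600975036621094, 15.808955192565918), 70.55996704101562) [[279, 161], [290, 197], [305, 197], [293, 161]] (array([649.0606178 , 186.61780283,  82.05904483]), np.float64(1.8574674754066323))
115 ((291.97808837890625, 178.68975830078125), (42.11983108520508, 15.207564353942871), 70.01689147949219) [[279, 161], [291, 198], [306, 196], [293, 161]] (array([648.86692955, 186.51953611,  83.20699014]), np.float64(1.919201893682084))
122 ((291.8904113769531, 178.54110717773438), (41.90073776245117, 14.864227294921875), 69.44395446777344) [[279, 161], [291, 197], [305, 196], [292, 160]] (array([648.68100497, 186.47659812,  83.81445408]), np.float64(1.7868262324401796))
```

Triangulated tops are at 83–84 mm (expected 89) and rims at 142 mm (expected 144). That fits the calibration and centre bias, so the positions are good. Plan:
1. Grip each cartridge at its middle and lift it to feel the heavy end.
2. Regrip near the light end with the tool tilted.
3. Stand it up above the bucket and lower it in.

First I check IK.

```bash
cat >> h.py <<'E'
k=np.array([0,0,1.]);G=54.
def un(v): v=np.array([*v,0.]);return v/np.linalg.norm(v)
C={1:(np.array([468.6,189,67.]),un((-23,156.2))),2:(np.array([647.5,186.2,67.]),un((7.4,157.8)))}  # middle, axis (towards +y)
sy=un((-.1307,.9914));sx=np.cross(sy,k)
B={'a':np.array([557.6,-142.5,44.]),'b':np.array([574.4,-271.5,44.])}
def rot(y,z): return np.c_[np.cross(y,z),y,z]
def pick(u,s,dl): return rot(s*np.cross(k,u),u*np.sin(dl)-k*np.cos(dl))
def stand(h,s,dl): return rot(s*np.cross(h,k),h*np.cos(dl)-k*np.sin(dl))
def tcp(p,R): return p-G*R[:,2]
OFF=52.  # grip distance from middle towards the light end
E
python3 - <<'E'
from h import *
for dl in np.deg2rad([30,45,55]):
 for s in(1,-1):
  o=[]
  for c in(1,2):
   for d in(1,-1):
    u=C[c][1]*d;R=pick(u,s,dl);p=C[c][0]-OFF*u
    q=[ctrl.solve_ik(tcp(p+[0,0,z],R),R) for z in(0,100)]
    o.append((c,d,'ok' if all(x is not None for x in q) else 'no', None if q[0] is None else np.round(q[0][3:],1).tolist()))
  print(round(np.rad2deg(dl)),s,"pick",o)
  o=[]
  for b in B:
   for n,h in(('+x',sx),('-x',-sx),('+y',sy),('-y',-sy)):
    R=stand(h,s,dl);p=B[b]+[0,0,80+OFF]
    q=[ctrl.solve_ik(tcp(p+[0,0,z],R),R) for z in(0,130)]
    o.append((b,n,'ok' if all(x is not None for x in q) else 'no', None if q[0] is None else np.round(q[0][3:],1).tolist()))
  print("   stand",o)
for c in(1,2):
  for s in(1,-1):
    R=pick(C[c][1],s,0);print(c,s,ctrl.solve_ik(tcp(C[c][0],R),R))
E
```

```text
30 1 pick [(1, 1, 'ok', [0.5, 1.1, 2.5]), (1, -1, 'ok', [-0.5, 1.3, 0.7]), (2, 1, 'no', [0.6, 1.2, 2.8]), (2, -1, 'ok', [-0.5, 1.5, 0.6])]
   stand [('a', '+x', 'ok', [1.6, 0.8, -0.6]), ('a', '-x', 'ok', [-0.4, 2.3, -2.0]), ('a', '+y', 'ok', [0.7, 1.9, -0.9]), ('a', '-y', 'no', None), ('b', '+x', 'ok', [1.4, 0.9, -0.5]), ('b', '-x', 'ok', [-0.6, 2.3, -2.2]), ('b', '+y', 'ok', [0.6, 2.1, -0.9]), ('b', '-y', 'no', None)]
30 -1 pick [(1, 1, 'ok', [0.5, 1.1, -0.6]), (1, -1, 'ok', [-0.5, 1.3, -2.5]), (2, 1, 'ok', [0.6, 1.2, -0.4]), (2, -1, 'ok', [-0.5, 1.5, -2.6])]
   stand [('a', '+x', 'no', [1.6, 0.8, 2.6]), ('a', '-x', 'ok', [-0.4, 2.3, 1.1]), ('a', '+y', 'ok', [0.7, 1.9, 2.3]), ('a', '-y', 'no', None), ('b', '+x', 'no', [1.4, 0.9, 2.6]), ('b', '-x', 'ok', [-0.6, 2.3, 0.9]), ('b', '+y', 'ok', [0.6, 2.1, 2.3]), ('b', '-y', 'no', None)]
45 1 pick [(1, 1, 'ok', [0.7, 1.3, 2.3]), (1, -1, 'ok', [-0.7, 1.4, 0.8]), (2, 1, 'ok', [0.8, 1.3, 2.6]), (2, -1, 'ok', [-0.7, 1.6, 0.6])]
   stand [('a', '+x', 'ok', [1.0, 0.7, 0.0]), ('a', '-x', 'ok', [-0.3, 2.0, -2.0]), ('a', '+y', 'ok', [0.5, 1.8, -0.
[... 974 characters left out ...]
1.8, -0.9]), ('b', '-y', 'no', None)]
55 -1 pick [(1, 1, 'ok', [0.8, 1.4, -0.9]), (1, -1, 'ok', [-0.8, 1.6, -2.3]), (2, 1, 'ok', [0.9, 1.4, -0.7]), (2, -1, 'ok', [-0.8, 1.8, -2.5])]
   stand [('a', '+x', 'ok', [0.6, 0.7, -2.7]), ('a', '-x', 'ok', [-0.2, 1.9, 1.2]), ('a', '+y', 'ok', [0.4, 1.7, 2.3]), ('a', '-y', 'ok', [-0.7, 1.1, 0.1]), ('b', '+x', 'no', None), ('b', '-x', 'ok', [-0.3, 1.9, 1.0]), ('b', '+y', 'ok', [0.4, 1.8, 2.2]), ('b', '-y', 'ok', [-0.7, 1.0, -0.1])]
1 1 None
1 -1 [ 2.11935630e-01  2.95637314e-01  1.85804756e+00 -4.44089210e-16
  9.87907776e-01  6.57390675e-02]
2 1 None
2 -1 [ 1.51718206e-01  5.93582433e-01  1.41123606e+00 -4.44089210e-16
  1.13677416e+00  1.98578679e-01]
```

```bash
cat >> h.py <<'E'
def feel(c):
    m,u=C[c];R=pick(u,-1,0);ctrl.gripper_to(85)
    ctrl.move_ptp(tcp(m+[0,0,110],R),R);ctrl.move_l(tcp(m,R),vel=150)
    ctrl.hold(.3);a=ctrl.read_state();ctrl.gripper_to(30,80)
    w=ctrl.read_state()['grip_width']
    ctrl.move_l(tcp(m+[0,0,15],R),vel=60);ctrl.hold(.5);b=ctrl.read_state()
    F=b['force']-a['force'];M=b['wrist_torque']-a['wrist_torque']
    print("t",b['t'],"w",w,"F",F.round(2),"M",M.round(3),"M along closing axis (k x u):",(M@np.cross(k,u)).round(3))
    ctrl.move_l(tcp(m,R),vel=40);ctrl.gripper_to(85);ctrl.move_l(tcp(m+[0,0,110],R),vel=250)
E
python3 - <<'E'
from h import *
feel(1)
print(ctrl.read_state()['t'])
E
```

```text
t 4.4 w 43.356006345844285 F [-0.21  1.46 -6.07] M [-0.117  0.005 -0.05 ] M along closing axis (k x u): 0.115
6.0083
```

Cartridge 1 weighs about 6 N, and Mx<0 means the heavy end is at +y. I regrip at the −y end. The lever must grow to about −0.45 N·m if that reading is right.

```bash
cat >> h.py <<'E'
DL=np.pi/4
def regrip(c,d):
    m,u=C[c];u=u*d;R=pick(u,1,DL);p=m-OFF*u
    ctrl.move_ptp(tcp(p+[0,0,110],R),R);ctrl.move_l(tcp(p,R),vel=150)
    ctrl.hold(.3);a=ctrl.read_state();ctrl.gripper_to(30,120);w=ctrl.read_state()['grip_width']
    ctrl.move_l(tcp(p+[0,0,40],R),vel=80);ctrl.hold(.4);b=ctrl.read_state()
    F=b['force']-a['force'];M=b['wrist_torque']-a['wrist_torque']
    print("t",b['t'],"w",w,"F",F.round(2),"M",M.round(3))
def look(n):
    for v in("side","top"): cv2.imwrite(f"pics/{v}{n}.png",grab_frame(v)[:,:,::-1])
E
python3 - <<'E'
from h import *
regrip(1,1); look(1)
a=cv2.imread('pics/side1.png')[100:320,130:410];b=cv2.imread('pics/top1.png')[150:370,150:430]
cv2.imwrite('pics/v1.png',cv2.resize(np.hstack([a,b]),(800,314)))
E
```

```text
t 10.7667 w 42.813960657421774 F [-1.24 -1.2  -4.41] M [-1.016 -0.137  0.042]
```

View pics/v1.png

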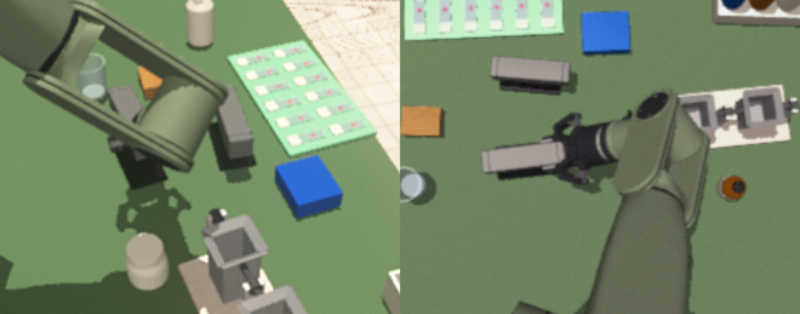

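M is strongly negative with the load on the +y side of the wrist, which confirms the sign convention: cartridge 1's heavy end is at +y. The picture shows the bar held level at its −y end at about (575,150) in the crop. Now I stand it above bucket b and compare it with the bucket before lowering.

```bash
cat >> h.py <<'E'
def above(c,d,b,dz=140,corr=0):
    m,u=C[c];u=u*d;R=pick(u,1,DL);p=m-OFF*u
    ctrl.move_l(tcp(p+[0,0,190],R),vel=200)
    R=stand(sx,1,DL);g=B[b]+[0,0,80+OFF+dz]+corr
    ctrl.move_ptp(tcp(g,R),R)
E
python3 - <<'E'
from h import *
above(1,1,'b'); ctrl.hold(.3); look(2); s=ctrl.read_state(); print(s['t'],s['force'].round(1),s['grip_width'])
a=cv2.imread('pics/side2.png')[160:380,200:420];b=cv2.imread('pics/top2.png')[150:290,290:480]
b=cv2.resize(b,(440,324));o=np.zeros((440,880,3),np.uint8);o[:,:440]=cv2.resize(a,(440,440));o[:324,440:]=b
cv2.imwrite('pics/v2.png',cv2.resize(o,(800,400)))
E
```

```text
14.1667 [-0.7 -0.1 -5. ] 42.60809310951282
```

View pics/v2.png

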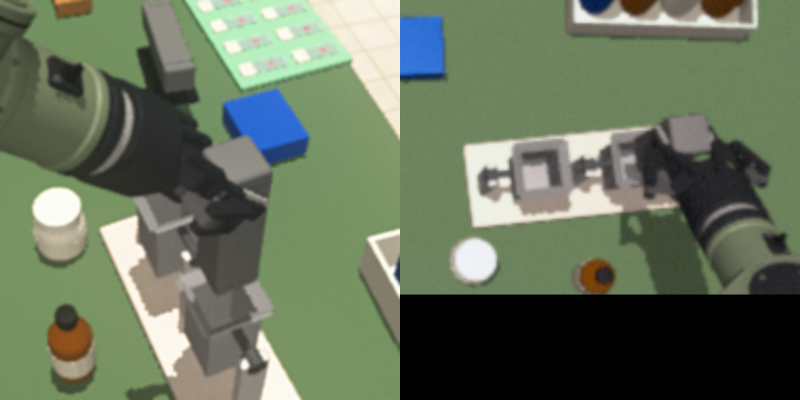

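The held bar is upright with its top face at about (327,249) side and (427,214) top, directly over bucket b. I triangulate the top face with a mask as a check.

Run:
```python
from h import *
t=cv2.imread('pics/top2.png')[:,:,::-1].copy();s=cv2.imread('pics/side2.png')[:,:,::-1].copy()
for lo in (100,120,135):
    c=comp("top",t,(427,212),lo,200,16);r=cv2.minAreaRect(c);print(lo,[np.round(x,1) for x in r],plane("top",r[0],344))
print("hand top",plane("top",(426.8,213.7),344),"side",plane("side",(329.8,249.7),344),tri((426.8,213.7),(329.8,249.7)))
# vertical edges of the bar in the side view: left 195/1.818.. -> check tilt via two corner rays at z 344 and 184
st=ctrl.read_state();R=stand(sx,1,DL);print("grasp",(st['eef_pos']+G*st['eef_rot'][:,2]),np.abs(st['eef_rot']-R).max())
```

```text
100 [array([428.1, 213. ]), array([18.4, 19.5]), np.float64(81.9)] [ 574.19394724 -272.71669621  344.        ]
120 [array([428.2, 212.5]), array([17.4, 18.7]), np.float64(80.5)] [ 575.42958548 -272.97761869  344.        ]
135 [array([428.2, 212.7]), array([14.7, 17. ]), np.float64(81.9)] [ 574.90898128 -272.96151961  344.        ]
hand top [ 572.39954874 -269.56410059  344.        ] side [ 573.11339367 -275.30671688  344.        ] (array([ 574.05579699, -271.34681385,  338.9506007 ]), np.float64(1.5586513503677437))
grasp [ 574.48256589 -271.29367699  316.0569213 ] 0.00037259510609211066
```

Agreement is within 1.5 mm. Lowering.

```bash
cat >> h.py <<'E'
def insert(b,corr=0,dz=(40,3)):
    R=stand(sx,1,DL)
    for z,v in zip(dz,(100,50)):
        g=B[b]+[0,0,80+OFF+z]+corr
        hit=ctrl.move_l(tcp(g,R),vel=v,threshold=12);s=ctrl.read_state()
        e=s['eef_pos']+G*s['eef_rot'][:,2]-B[b]-[0,0,80+OFF]
        print("hit",hit,"err",e.round(1),"F",s['force'].round(1),"t",s['t'])
        if hit: break
    return hit,e
def release(b):
    s=ctrl.read_state();p,R=s['eef_pos'],s['eef_rot']
    ctrl.gripper_to(80);ctrl.move_l(p-110*R[:,2],vel=150);print(ctrl.read_state()['t'])
E
python3 - <<'E'
from h import *
hit,e=insert('b')
if e[2]<15: release('b')
look(3)
a=cv2.imread('pics/side3.png')[160:380,200:420];b=cv2.imread('pics/top3.png')[150:290,290:480]
b=cv2.resize(b,(440,324));o=np.zeros((440,880,3),np.uint8);o[:,:440]=cv2.resize(a,(440,440));o[:324,440:]=b
cv2.imwrite('pics/v3.png',cv2.resize(o,(800,400)))
E
```

```text
hit False err [ 0.5 -0.6 41.1] F [-0.4 -0.5 -5.2] t 15.3167
hit False err [ 0.2 -0.3  3.3] F [-0.   0.  -6.9] t 16.2083
17.55
```

View pics/v3.png

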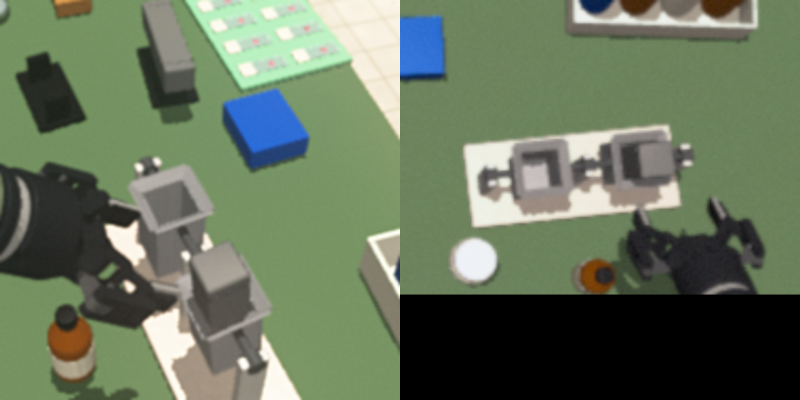

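Cartridge 1 stands plumb in bucket b, with its top at about (655,160) in the crop. Next is cartridge 2.

Run:
```python
from h import *
s=ctrl.read_state();ctrl.move_l(s['eef_pos']+[0,0,80],vel=200)
feel(2); print(ctrl.read_state()['t'])
```

```text
t 22.825 w 43.25329799457188 F [ 1.43 -0.53 -5.63] M [-0.112  0.104 -0.094] M along closing axis (k x u): 0.117
24.4333
```

The readings carry about 0.1 N·m of noise, which is too close to the signal for a single sample. I feel cartridge 2 again with averaging.

```bash
cat >> h.py <<'E'
def avg(n=25):
    a=[]
    for _ in range(n): ctrl.hold(.04);s=ctrl.read_state();a.append(np.r_[s['force'],s['wrist_torque']])
    return np.mean(a,0),np.std(a,0)
E
python3 - <<'E'
from h import *
m,u=C[2];R=pick(u,-1,0)
ctrl.move_l(tcp(m,R),vel=200);ctrl.hold(.2);a,_=avg()
ctrl.gripper_to(30,80);ctrl.move_l(tcp(m+[0,0,15],R),vel=60);ctrl.hold(.3);b,sd=avg()
ctrl.move_l(tcp(m,R),vel=40);ctrl.gripper_to(85);ctrl.move_l(tcp(m+[0,0,110],R),vel=250)
print((b-a).round(3),sd.round(3),ctrl.read_state()['t'])
E
```

```text
[ 2.600e-02  1.160e-01 -5.891e+00 -1.490e-01  3.000e-03 -0.000e+00] [0.431 0.535 0.529 0.034 0.028 0.03 ] 30.1833
```

Averaged, Mx is −0.149 ± 0.01 N·m with a 5.9 N weight (25 mm lever), so cartridge 2's heavy end is clearly at +y. I regrip at −y and carry it above bucket a.

Run:
```python
from h import *
regrip(2,1); above(2,1,'a',dz=150); ctrl.hold(.3); look(4)
t=cv2.imread('pics/top4.png')[:,:,::-1].copy()
s=ctrl.read_state();print(s['t'],s['force'].round(1),s['grip_width'],s['eef_pos']+G*s['eef_rot'][:,2])
seed=(380,217)
for lo in(100,120,135):
    c=comp("top",t,seed,lo,200,18);r=cv2.minAreaRect(c);print(lo,[np.round(x,1) for x in r],plane("top",r[0],354))
a=cv2.imread('pics/side4.png')[160:380,200:420];b=cv2.imread('pics/top4.png')[150:290,290:480]
b=cv2.resize(b,(440,324));o=np.zeros((440,880,3),np.uint8);o[:,:440]=cv2.resize(a,(440,440));o[:324,440:]=b
cv2.imwrite('pics/v4.png',cv2.resize(o,(800,400)))
```

```text
t 35.0167 w 42.70271012027934 F [-0.64 -0.93 -4.68] M [-1.111  0.013 -0.018]
38.3333 [ 0.7 -0.1 -6.2] 42.831670237239365 [ 557.66503972 -142.37966223  325.94978674]
100 [array([379.4, 217.1]), array([18.4, 35.8]), np.float64(82.9)] [ 559.45593998 -157.06847867  354.        ]
120 [array([376. , 217.2]), array([17.7, 23.3]), np.float64(81.9)] [ 558.85902041 -149.03926021  354.        ]
135 [array([376.1, 217.6]), array([15.9, 22.9]), np.float64(82.9)] [ 557.96927204 -149.45013373  354.        ]
```

View pics/v4.png

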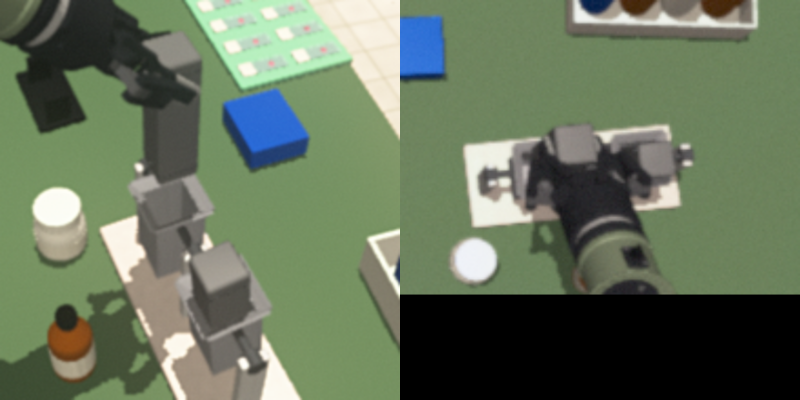

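The bar is upright over bucket a, top face at about (373.6,218.4) in the top picture. That is y≈−143, since the mask merged a finger. Lowering.

Run:
```python
from h import *
hit,e=insert('a')
if e[2]<15:
    release('a'); s=ctrl.read_state();ctrl.move_l(s['eef_pos']+[-40,0,60],vel=200)
ctrl.hold(1.5);look(5);print(ctrl.read_state()['t'])
a=cv2.imread('pics/side5.png')[160:380,200:420];b=cv2.imread('pics/top5.png')[150:290,290:480]
b=cv2.resize(b,(440,324));o=np.zeros((440,880,3),np.uint8);o[:,:440]=cv2.resize(a,(440,440));o[:324,440:]=b
cv2.imwrite('pics/v5.png',cv2.resize(o,(800,400)))
```

```text
hit False err [ 0.5 -0.5 41. ] F [ 0.4 -0.2 -5.8] t 39.5833
hit False err [ 0.3 -0.2  3.4] F [ 0.6 -0.2 -4.9] t 40.475
41.8167
43.925
```

View pics/v5.png

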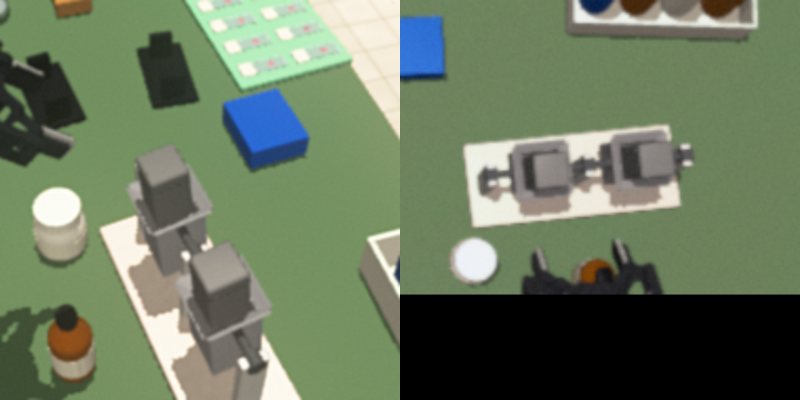

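Both cartridges stand plumb, with tops at about (165,170) and (220,270) in the side crop. The bystanders have not moved and the gripper is clear. I hand in the job.

```bash
python3 -c "
from plant import ctrl, grab_frame, camera_params
ctrl.hold(2);print(ctrl.finish_job())"
```

```text
the job is handed in; nothing more can be done
None
```

Job handed in at about 46 s of the 72 s limit: both cartridges stand heavy end down, cartridge_1 in bucket b and cartridge_2 in bucket a, and both buckets looked plumb in the last pictures; the verdict was not returned.

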